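Tip the standoffs out of the screw case

TASK

Empty the grey tip-out screw case on its pedestal: by the pin on the lid, swing the lid fully back over its click until it stays open by itself, and only then push the case over by the pin on its side so that it tips right forward and both metal standoffs drop into the tray in front. Leave the case tipped, the lid still fully back and the standoffs lying in the tray.

Things in the scene. Friction and masses are not known exactly. Their poses are not given: they have to be found in the camera images.
- stand: Fixed pedestal with the grey case on top and a grey tray in front. Origin on the table below the case's tipping hinge; x forwards from case to tray, y left, z up. In mm here: tipping hinge along y at x 0, z 100; case upright x -92..0, y -42..42, z 100..155; lid hinge along y at x -92, z 155. Tray x 22..212, y -80..80, 35 high. Beyond y 52 either side only the two pins rise above z 35.
- lid_pin (a point): Gripping point, on the axis of the round steel pin (8 mm thick) that sticks out 74 mm to the left (stand's +y) from the lid's front edge; the point is 56 mm out from the lid. Shut: 90 mm forward of the lid hinge and 5 mm above it. Its axis stays along the stand's y, so the pin turns between the fingers as the lid swings. Free below it.
- lid (a joint): Lid angle against the case, rad: 0 shut, 2.4 fully back at its stop, leaning rearwards. An over-centre spring snaps it shut when let go below 1.85; above that it clicks back to the stop and stays, also while the case tips. Opening takes 2 to 3 N at the pin.
- case_pin (a point): Pushing point, on the axis of a like pin (8 mm thick) that sticks out 76 mm to the right (stand's -y) from the case's side wall; the point is 58 mm out from the wall. Upright it lies 45 mm behind and 45 mm above the tipping hinge, and circles that hinge as the case tips. Free below and behind it.
- case (a joint): Tip angle of the case, rad: 0 upright at rest, 2.5 fully tipped forwards on its stop, its open side forwards and down over the tray. About 7 N forwards on the case pin starts it; beyond about 1.1 it falls on slowly by its own weight and stays down.
- spacer_a_center (a point): Centre of one aluminium standoff, a plain barrel 20 mm in diameter and 25 mm long, 20 g; at first standing inside the shut case.
- spacer_b_center (a point): Centre of the other standoff, the same in every way.

How it is judged:
By the outcome, as a careful person would: the job done as asked, in the order asked, and still so for the second after the job is handed in, with the robot touching nothing.
It also fails if it takes over 51 s, if anything falls off the work surface, if the arm or the gripper's body presses on something with over 40 N, if the wrist force passes 120 N, or if a joint passes its speed limit or range.

ROBOT

A 6-joint arm with a two-finger parallel gripper is mounted at the origin on the work surface. World frame = base frame: x ahead of the robot, y to its left, z up, the work surface at z = 0. Lengths are in mm, angles in rad, forces in N, time in s.
With the tool pointing down it reaches from about 275 to 1000 mm from the base axis. Payload 8.4 kg.
Tool frame: the origin (TCP) lies on the mounting face of the last link; the fingertips stand 173 mm ahead of it and the grasp point (between the pads) lies 155 mm ahead of it; z points along the fingers, y is the line along which they close (so a half turn about z gives the same grasp; the last joint's range is limited). The gripper opens to 85 mm and grips with 20 to 120 N. Pads are 22 mm wide; open, the fingers measure 114 mm over their backs; the gripper's body (76 mm by 85 mm) begins 54 mm behind the grasp point. The pads swing forward as they close: fully open they stand 13 mm farther back than shut.
Start: joints at [-1.147, 0.353, 1.633, -0, 1.155, -0.002], TCP at [258.155, -569.197, 404.681] pointing down, gripper open.
Joint ranges: [-2.63, 2.63], [-0.92, 2.1], [0.06, 2.66], [-1.3, 4.44], [0, 2.69], [-3.02, 3.02]. Speed limits (rad/s): [2.22, 2.22, 2.79, 3.14, 3.14, 3.14].

INTERFACE

Orientations are given as [roll, pitch, yaw] about the fixed x, y, z axes, in that order (R = Rz(yaw) Ry(pitch) Rx(roll)).
In Python, from rig import r gives the robot as it stands.
- The arm moves only by the tool apply_moves, never from a script. Its argument "deltas" is a list of rows, each an object with "claw": the gripper command: -1 is fully open, 1 is shut, values between are in proportion; "delta_pos": the shift along the tool's x, y, z in cm, a list of three; "yaw": the turn about the tool's z in rad. In form: [{"claw": claw, "delta_pos": [tx, ty, tz], "yaw": yaw}, ...]. A call has 1 to 8 rows; each row shifts and turns the commanded pose from where the row before left it, along the tool's axes as they then stand; what a row does not reach is not made up. A row lasts 1/8 s, in which the tool goes at most 62.5 mm and 10.7 degrees, less where a joint would pass 70% of its speed; a pose out of reach is approached as far as the arm can. A call with a gripper value outside its range is refused whole. The fingers move at their own pace and stop on an object; "grip_force" is the grip in N (left out, the last holds). Time passes only in rows, so rows that do not move let the fingers close. It gives the time, the measured TCP pose, the force, the opening and the grip force at its end, in the units of the state.
- r.sense(): the state, without advancing time (a new reading comes with each control period).
- r.grab_frame(name): name is "scene" or "top" or "wrist"; returns a dict with "img" (400x640x3 uint8, blue, green, red), "z_map" (400x640 float32, mm along the optical axis (not along the pixel's ray), 0 where there is no reading), "fx", "fy", "cx", "cy" (pixels), "dist" ([k1, k2, p1, p2, k3] as OpenCV has them; the pictures are not rectified), "eye" and "rotation" of the camera in the world; the wrist camera has in their place "T_tool_cam" (4x4, takes a point from camera to tool coordinates, whose origin is the TCP and whose axes are the flange's). Camera axes: x right, y up, looking along -z (the intrinsics and any distortion apply to the point x, -y, -z); pixel columns grow to the right and rows downward; lengths in mm; the calibration is good to about 2 mm. A picture is of the moment at which its call begins: read the wrist's pose just before it.
- r.sign_off(): hands the job in; it is judged then, once.
The state is a dict: "clock": time; "qpos": joint angles; "qvel": joint speeds; "joint_efforts": joint torques, N m; "eef_pos": TCP position; "tcp_rot": TCP orientation; "contact_force": force on the tool from outside, world axes, zero at the start; "wrist_torque": the same for the moment, N m; "opening": opening from 0.0 (shut) to 1.0 (fully open); "grasp_force": force on a finger pad.
Only numpy, scipy, OpenCV 4.12 (cv2) and the standard library are available. Lean on these libraries where they do the work, as an engineer would, in place of code of your own. Each camera call takes 0.05 s, during which the arm holds its last target. There are 200 camera calls.

## Working session

There is one attempt and no reset: what is moved stays moved. The work goes in short steps, Python scripts to look and compute and a tool call to move; the robot and the scene stay as the last step left them, time stands still between calls to the robot, and variables do not carry over. Pictures are saved under pics/ and viewed, at most 10 in all, crops included, and the job is handed in when it is done.

Besides the shell and the picture viewer there is one more tool, called after "Request:" as a command line: name --argument value ..., lists and objects as JSON in quotes. apply_moves: Moves the arm, as the interface text tells. Its arguments: {"type":"object","properties":{"deltas":{"type":"array"},"grip_force":{"type":"number"}},"required":["deltas"]}

```bash
ls; mkdir -p pics; python3 - <<'E'
from rig import r
import cv2,numpy as np
s=r.sense();print(s)
for n in("scene","top"):
    f=r.grab_frame(n);cv2.imwrite(f"pics/{n}0.png",f["img"]);np.save(f"/tmp/{n}.npy",f,allow_pickle=True)
    print(n,f["eye"],f["rotation"],f["fx"],f["fy"],f["cx"],f["cy"],f["dist"])
E
```

```text
pics
{'clock': 0.0, 'qpos': array([-1.14736778e+00,  3.53632285e-01,  1.63415128e+00,  7.64511597e-05,
        1.15522105e+00, -2.40773159e-03]), 'qvel': array([ 0.00084394, -0.00075323,  0.00102794,  0.00196535, -0.00098148,
        0.00010812]), 'joint_efforts': array([ 1.32583547e-03, -6.05244255e+01, -3.42067480e+01,  2.96329936e-04,
        9.19102924e-03,  6.15573640e-06]), 'eef_pos': array([ 258.08115919, -568.95472259,  403.96409183]), 'tcp_rot': array([-3.14018086e+00, -7.32997379e-05,  4.25805316e-01]), 'contact_force': array([ 0.11573134, -0.03075065,  0.83309186]), 'wrist_torque': array([-0.01629056,  0.00038852, -0.00710339]), 'grasp_force': 0.0, 'opening': 0.9974069929942494}
scene [ 838.21178849 -282.51550008  637.69343882] [ 0.63273987 -0.01270429  0.65952812] 436.30206075658486 436.30206075658486 326.8412758680979 209.1711254412302 [-0.09406313  0.          0.          0.          0.        ]
top [557.03377094 -14.0054628  756.39546478] [ 0.02570945  0.05684051 -1.54279085] 380.9465181689848 380.9465181689848 324.72450187647235 197.7838091774203 [0.01615979 0.         0.         0.         0.        ]
```

View pics/top0.png

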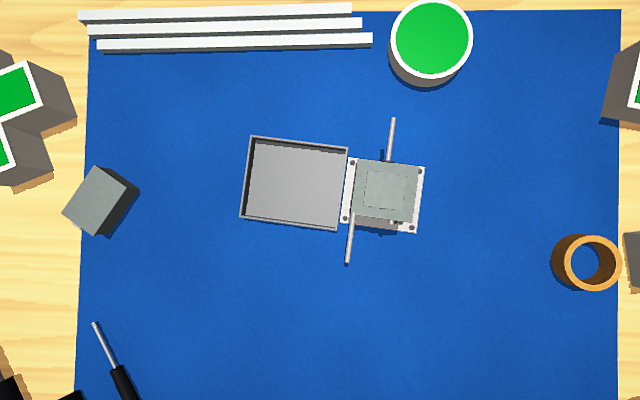

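View pics/scene0.png

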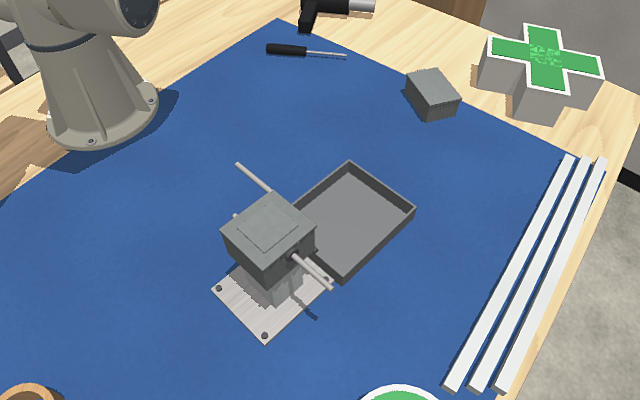

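The top view shows the tray on the left, with corners near (249,136), (348,147), (338,231) and (239,217). The case is at about (388,193), the lid pin tip at (347,264) towards the robot, and the case pin tip at (392,118) away from it. The scene view agrees: the lid is shut and both pins are free.

```bash
cat > h.py <<'E'
import numpy as np,cv2
from scipy.spatial.transform import Rotation as R
def ray(f,uv):
    K=np.array([[f["fx"],0,f["cx"]],[0,f["fy"],f["cy"]],[0,0,1]])
    p=cv2.undistortPoints(np.array(uv,float).reshape(-1,1,2),K,np.array(f["dist"])).reshape(-1,2)
    d=np.c_[p[:,0],-p[:,1],-np.ones(len(p))]
    return d@R.from_euler("xyz",f["rotation"]).as_matrix().T
def plane(f,uv,z):
    d=ray(f,uv);e=np.array(f["eye"]);z=np.broadcast_to(z,len(d))
    return e+d*((z-e[2])/d[:,2])[:,None]
def fit(P,Q): # P stand xy -> Q world xy
    a=P-P.mean(0);b=Q-Q.mean(0)
    th=np.arctan2((a[:,0]*b[:,1]-a[:,1]*b[:,0]).sum(),(a*b).sum())
    M=np.array([[np.cos(th),-np.sin(th)],[np.sin(th),np.cos(th)]])
    t=Q.mean(0)-M@P.mean(0);return th,M,t,Q-(P@M.T+t)
E
python3 - <<'E'
from h import *
f=np.load("/tmp/top.npy",allow_pickle=True).item()
uv=[(249,136),(348,147),(338,231),(239,217),(392,118),(347.5,264)]
z=[35,35,35,35,145,160]
W=plane(f,uv,z);print(W.round(1))
P=np.array([(22,-80),(212,-80),(212,80),(22,80)],float)
P=np.array([(212,-80),(22,-80),(22,80),(212,80),(-45,-118),(-2,116)],float)
for k in(4,6):
    th,M,t,res=fit(P[:k],W[:k,:2]);print(k,th,t,res.round(1).tolist())
print("lidpin",M@[-2,98]+t,"casepin",M@[-45,-100]+t)
# depth check
Z=f["z_map"];
for u,v in [(347,258),(391,125),(390,190),(290,180),(500,300)]:
    print(u,v,Z[v-1:v+2,u-2:u+3].min(), 756.4-Z[v,u])
g=np.load("/tmp/scene.npy",allow_pickle=True).item()
# project into scene for check
def proj(f,X):
    Rm=R.from_euler("xyz",f["rotation"]).as_matrix();c=(np.array(X)-f["eye"])@Rm
    K=np.array([[f["fx"],0,f["cx"]],[0,f["fy"],f["cy"]],[0,0,1]])
    return cv2.projectPoints((c*[1,-1,-1]).reshape(-1,1,3),np.zeros(3),np.zeros(3),K,np.array(f["dist"]))[0].reshape(-1,2)
S=[(-2,116,160),(-45,-118,145),(212,80,35),(212,-80,35),(0,42,155),(-92,-42,155)]
X=[np.r_[M@p[:2]+t,p[2]] for p in map(np.array,S)]
print(proj(g,X).round(1),proj(f,X).round(1))
E
```

```text
[[ 6.895e+02  1.768e+02  3.500e+01]
 [ 6.719e+02 -1.400e+01  3.500e+01]
 [ 5.124e+02  7.000e-01  3.500e+01]
 [ 5.332e+02  1.911e+02  3.500e+01]
 [ 7.022e+02 -8.290e+01  1.450e+02]
 [ 4.694e+02 -1.800e+01  1.600e+02]]
4 1.474095334292275 [590.47279983 -27.77961201] [[-1.0, 1.3], [-0.3, -0.3], [-0.6, -1.2], [1.9, 0.2]]
6 1.4701615076840013 [589.06296533 -27.48128474] [[-0.4, 1.4], [1.1, -0.3], [0.7, -1.8], [2.5, -0.4], [0.3, 1.2], [-4.1, -0.2]]
lidpin [491.35785755 -19.6255916 ] casepin [684.0360972  -82.30011565]
347 258 588.1082 166.5877
391 125 603.37775 152.03644
390 190 586.1334 166.83447
290 180 754.17065 0.12200928
500 300 729.2614 24.478577
[[237.2 163.4]
 [333.  287.9]
 [348.  157.5]
 [416.4 204.9]
 [272.2 192.1]
 [262.9 270.4]] [[347.4 261.4]
 [392.8 118.2]
 [238.8 218.3]
 [249.7 135.8]
 [352.1 213.9]
 [417.6 168.2]]
```

Request:
apply_moves --deltas '[{"claw": -1, "delta_pos": [3.66, -3.37, 0], "yaw": 0}, {"claw": -1, "delta_pos": [3.66, -3.37, 0], "yaw": 0}, {"claw": -1, "delta_pos": [3.66, -3.37, 0], "yaw": 0}, {"claw": -1, "delta_pos": [3.66, -3.37, 0], "yaw": 0}, {"claw": -1, "delta_pos": [3.66, -3.37, 0], "yaw": 0}, {"claw": -1, "delta_pos": [3.66, -3.37, 0], "yaw": 0}, {"claw": -1, "delta_pos": [3.66, -3.37, 0], "yaw": 0}, {"claw": -1, "delta_pos": [3.66, -3.37, 0], "yaw": 0}]' --grip_force 20

```text
clock: 1.1
eef_pos: [413.7, -201.2, 404.6]
tcp_rot: [-3.142, -0.0, 0.426]
contact_force: [1.5, 0.1, -0.3]
opening: 0.999
grasp_force: 0.0
```

Request:
apply_moves --deltas '[{"claw": -1, "delta_pos": [3.66, -3.37, 0], "yaw": 0}, {"claw": -1, "delta_pos": [3.66, -3.37, 0], "yaw": 0}, {"claw": -1, "delta_pos": [3.66, -3.37, 0], "yaw": 0}, {"claw": -1, "delta_pos": [3.66, -3.37, 0], "yaw": 0}, {"claw": -1, "delta_pos": [0, 0, 0], "yaw": 0.1315}, {"claw": -1, "delta_pos": [0, 0, 0], "yaw": 0.1315}, {"claw": -1, "delta_pos": [0, 0, 0], "yaw": 0.1315}, {"claw": -1, "delta_pos": [0, 0, 0], "yaw": 0.1315}]'

```text
clock: 2.1
eef_pos: [491.0, -19.4, 404.4]
tcp_rot: [3.142, 0.001, -0.104]
contact_force: [-0.5, -1.0, 1.0]
opening: 1.0
grasp_force: 0.0
```

Above the lid pin. One close look with the wrist camera.

```bash
python3 - <<'E'
from rig import r
from h import *
s=r.sense();f=r.grab_frame("wrist");cv2.imwrite("pics/w1.png",f["img"])
T=np.array(f["T_tool_cam"]);print(T.round(3))
A=np.eye(4);A[:3,:3]=R.from_euler("xyz",s["tcp_rot"]).as_matrix();A[:3,3]=s["eef_pos"]
W=A@T;f["eye"]=W[:3,3];f["rotation"]=R.from_matrix(W[:3,:3]).as_euler("xyz")
np.save("/tmp/w1.npy",f,allow_pickle=True)
E
```

```text
[[-0.     0.964  0.268 67.503]
 [ 1.    -0.     0.     0.372]
 [ 0.     0.268 -0.964 30.804]
 [ 0.     0.     0.     1.   ]]
```

View pics/w1.png

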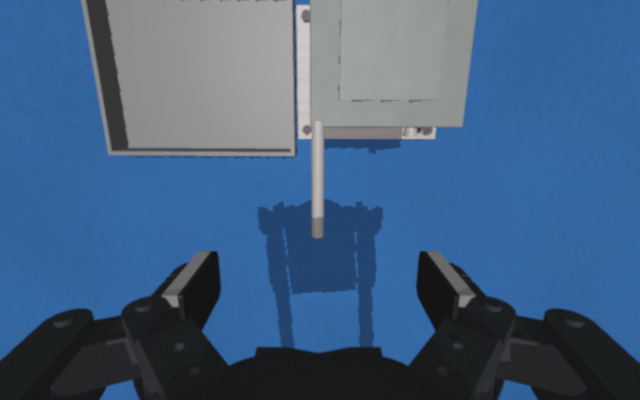

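The pin runs from its root at (319,122) to its tip at (317,237). It lies midway between the fingers and parallel to them.

```bash
python3 - <<'E'
from h import *
f=np.load("/tmp/w1.npy",allow_pickle=True).item()
W=plane(f,[(319,122),(317.5,237)],160);print(W, np.linalg.norm(W[0]-W[1]))
u=(W[0]-W[1])/np.linalg.norm(W[0]-W[1]);print("yaw",np.arctan2(u[1],u[0]),"grip",W[1]+18*u)
th=1.4702;M=np.array([[np.cos(th),-np.sin(th)],[np.sin(th),np.cos(th)]]);print("stand",((W[:,:2]-[589.06,-27.48])@M))
E
```

```text
[[549.23753857 -26.35163882 160.        ]
 [471.97251667 -17.25795545 160.        ]] 77.79832058441187
yaw -0.11715573257312009 grip [489.84912871 -19.36193789 160.        ]
stand [[ -2.87658354  39.73445483]
 [ -1.58834846 117.52210897]]
```

Request:
apply_moves --deltas '[{"claw": -1, "delta_pos": [0, 0, 3.5], "yaw": 0}, {"claw": -1, "delta_pos": [0, 0, 3.4], "yaw": 0}, {"claw": -1, "delta_pos": [0, 0, 2], "yaw": 0}, {"claw": -1, "delta_pos": [0, 0, 0], "yaw": 0}, {"claw": 1, "delta_pos": [0, 0, 0], "yaw": 0}, {"claw": 1, "delta_pos": [0, 0, 0], "yaw": 0}, {"claw": 1, "delta_pos": [0, 0, 0], "yaw": 0}, {"claw": 1, "delta_pos": [0, 0, 0], "yaw": 0}]' --grip_force 25

```text
clock: 3.15
eef_pos: [491.2, -19.5, 316.1]
tcp_rot: [-3.142, -0.001, -0.1]
contact_force: [-0.3, -0.8, -0.7]
opening: 0.143
grasp_force: 0.0
```

Request:
apply_moves --deltas '[{"claw": 1, "delta_pos": [0, 0, 0], "yaw": 0}, {"claw": 1, "delta_pos": [0, 0, 0], "yaw": 0}, {"claw": 1, "delta_pos": [0, 0, 0], "yaw": 0}, {"claw": 1, "delta_pos": [0, 0, 0], "yaw": 0}]'

```text
clock: 3.65
eef_pos: [491.2, -19.2, 315.9]
tcp_rot: [-3.141, -0.0, -0.1]
contact_force: [0.0, 4.8, 3.6]
opening: 0.081
grasp_force: 24.7
```

```bash
python3 - <<'E'
import numpy as np
# arc deltas in tool axes (tool x=-ys, y=-xs, z down), cm
R=90.14;a0=np.arctan2(5,90)
ang=np.r_[np.linspace(0,2.4,25)]
x=-92+R*np.cos(a0+ang);z=155+R*np.sin(a0+ang)
for i in range(24): print(round(ang[i+1],2),"ty",round(-(x[i+1]-x[i])/10,2),"tz",round(-(z[i+1]-z[i])/10,2))
E
```

```text
0.1 ty 0.09 tz -0.9
0.2 ty 0.18 tz -0.88
0.3 ty 0.27 tz -0.86
0.4 ty 0.36 tz -0.83
0.5 ty 0.44 tz -0.79
0.6 ty 0.51 tz -0.74
0.7 ty 0.58 tz -0.69
0.8 ty 0.65 tz -0.62
0.9 ty 0.71 tz -0.56
1.0 ty 0.76 tz -0.48
1.1 ty 0.81 tz -0.4
1.2 ty 0.84 tz -0.32
1.3 ty 0.87 tz -0.24
1.4 ty 0.89 tz -0.15
1.5 ty 0.9 tz -0.06
1.6 ty 0.9 tz 0.03
1.7 ty 0.89 tz 0.12
1.8 ty 0.88 tz 0.21
1.9 ty 0.85 tz 0.3
2.0 ty 0.82 tz 0.38
2.1 ty 0.78 tz 0.46
2.2 ty 0.73 tz 0.53
2.3 ty 0.67 tz 0.6
2.4 ty 0.6 tz 0.67
```

Gripped: opening 0.081, about 7–8 mm. Leading the pin along its arc.

Request:
apply_moves --deltas '[{"claw": 1, "delta_pos": [0, 0.09, -0.9], "yaw": 0}, {"claw": 1, "delta_pos": [0, 0.18, -0.88], "yaw": 0}, {"claw": 1, "delta_pos": [0, 0.27, -0.86], "yaw": 0}, {"claw": 1, "delta_pos": [0, 0.36, -0.83], "yaw": 0}, {"claw": 1, "delta_pos": [0, 0.44, -0.79], "yaw": 0}, {"claw": 1, "delta_pos": [0, 0.51, -0.74], "yaw": 0}, {"claw": 1, "delta_pos": [0, 0.58, -0.69], "yaw": 0}, {"claw": 1, "delta_pos": [0, 0.65, -0.62], "yaw": 0}]'

```text
clock: 4.65
eef_pos: [487.9, -48.5, 379.8]
tcp_rot: [-3.136, 0.001, -0.101]
contact_force: [-2.6, 17.9, 13.5]
opening: 0.082
grasp_force: 25.0
```

Request:
apply_moves --deltas '[{"claw": 1, "delta_pos": [0, -0.13, -0.15], "yaw": 0}, {"claw": 1, "delta_pos": [0, 0, 0], "yaw": 0}]'

```text
clock: 4.9
eef_pos: [488.0, -48.1, 380.7]
tcp_rot: [-3.14, 0.0, -0.101]
contact_force: [-2.9, 8.5, 5.6]
opening: 0.083
grasp_force: 24.9
```

Request:
apply_moves --deltas '[{"claw": 1, "delta_pos": [0, 0.64, -0.64], "yaw": 0}, {"claw": 1, "delta_pos": [0, 0.73, -0.53], "yaw": 0}, {"claw": 1, "delta_pos": [0, 0.81, -0.4], "yaw": 0}, {"claw": 1, "delta_pos": [0, 0.84, -0.32], "yaw": 0}, {"claw": 1, "delta_pos": [0, 0.87, -0.24], "yaw": 0}]'

```text
clock: 5.52
eef_pos: [484.0, -87.5, 402.0]
tcp_rot: [-3.141, 0.001, -0.1]
contact_force: [-2.9, 4.8, 5.4]
opening: 0.079
grasp_force: 25.1
```

Request:
apply_moves --deltas '[{"claw": 1, "delta_pos": [0, 0.89, -0.17], "yaw": 0}, {"claw": 1, "delta_pos": [0, 0.9, -0.08], "yaw": 0}, {"claw": 1, "delta_pos": [0, 0.9, 0.03], "yaw": 0}, {"claw": 1, "delta_pos": [0, 0.89, 0.12], "yaw": 0}, {"claw": 1, "delta_pos": [0, 0.88, 0.21], "yaw": 0}]'

```text
clock: 6.15
eef_pos: [479.4, -132.6, 400.1]
tcp_rot: [3.141, 0.001, -0.1]
contact_force: [-3.4, 2.2, 0.3]
opening: 0.077
grasp_force: 25.3
```

Request:
apply_moves --deltas '[{"claw": 1, "delta_pos": [0, 0.85, 0.3], "yaw": 0}, {"claw": 1, "delta_pos": [0, 0.82, 0.38], "yaw": 0}, {"claw": 1, "delta_pos": [0, 0.78, 0.46], "yaw": 0}, {"claw": 1, "delta_pos": [0, 0.73, 0.53], "yaw": 0}, {"claw": 1, "delta_pos": [0, 0.6, 0.54], "yaw": 0}]'

```text
clock: 6.78
eef_pos: [475.7, -170.2, 377.9]
tcp_rot: [3.141, 0.001, -0.1]
contact_force: [-5.4, 1.9, -0.1]
opening: 0.078
grasp_force: 25.7
```

Request:
apply_moves --deltas '[{"claw": -1, "delta_pos": [0, 0, 0], "yaw": 0}, {"claw": -1, "delta_pos": [0, 0, 0], "yaw": 0}, {"claw": -1, "delta_pos": [0, 0, 0], "yaw": 0}, {"claw": -1, "delta_pos": [0, 0, 0], "yaw": 0}, {"claw": -1, "delta_pos": [0, 0, 0], "yaw": 0}, {"claw": -1, "delta_pos": [0, 0, 0], "yaw": 0}, {"claw": -1, "delta_pos": [0, 0, -3], "yaw": 0}, {"claw": -1, "delta_pos": [0, 0, -5], "yaw": 0}]'

```text
clock: 7.78
eef_pos: [475.6, -169.4, 457.9]
tcp_rot: [-3.141, 0.004, -0.1]
contact_force: [1.1, -0.8, 0.6]
opening: 0.996
grasp_force: 0.0
```

```bash
python3 - <<'E'
from rig import r
import cv2,numpy as np
print(r.sense()["eef_pos"])
for n in("scene","top"):
    f=r.grab_frame(n);cv2.imwrite(f"pics/{n}1.png",f["img"][80:340,150:550] if n=="scene" else f["img"]);np.save(f"/tmp/{n}1.npy",f,allow_pickle=True)
E
```

```text
[ 475.56259996 -169.35609023  457.85205592]
```

View pics/scene1.png

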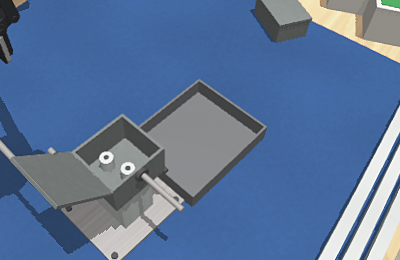

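The crop shows the lid fully back, with both standoffs standing inside at crop (106,159) and (127,169), and the case upright. Next the closed fingers go over the top and down behind the case pin.

Request:
apply_moves --deltas '[{"claw": 1, "delta_pos": [4.97, -1.69, 0], "yaw": 0}, {"claw": 1, "delta_pos": [4.97, -1.69, 0], "yaw": 0}, {"claw": 1, "delta_pos": [4.97, -1.69, 0], "yaw": 0}, {"claw": 1, "delta_pos": [4.97, -1.69, 0], "yaw": 0}, {"claw": 1, "delta_pos": [0, 0, 0], "yaw": 0}, {"claw": 1, "delta_pos": [0, 0, 0], "yaw": 0}]'

```text
clock: 8.62
eef_pos: [680.2, -122.1, 457.4]
tcp_rot: [3.142, 0.002, -0.1]
contact_force: [-1.1, 1.0, -0.6]
opening: 0.001
grasp_force: 0.0
```

```bash
python3 - <<'E'
from rig import r
from h import *
s=r.sense();print(s["eef_pos"],s["opening"]);f=r.grab_frame("wrist");cv2.imwrite("pics/w2.png",f["img"])
T=np.array(f["T_tool_cam"])
A=np.eye(4);A[:3,:3]=R.from_euler("xyz",s["tcp_rot"]).as_matrix();A[:3,3]=s["eef_pos"]
# expected pin point and fingertip in this view
W=A@T;K=np.array([[f["fx"],0,f["cx"]],[0,f["fy"],f["cy"]],[0,0,1]])
X=np.array([[684,-82.3,145],[702,-84.1,145],[680,-122,145]])
c=(X-W[:3,3])@W[:3,:3]*[1,-1,-1]
print(cv2.projectPoints(c.reshape(-1,1,3),np.zeros(3),np.zeros(3),K,np.array(f["dist"]))[0].reshape(-1,2))
E
```

```text
[ 680.24691429 -122.11165376  457.39597934] 0.001110909452074653
[[272.29511465 187.2806343 ]
 [271.49715319 166.87812847]
 [317.759299   187.30984473]]
```

View pics/w2.png

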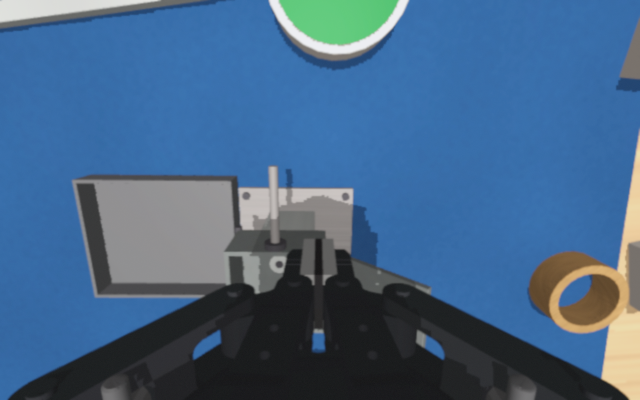

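The pin tip is at (274,167), within 3 px of the prediction, and the space behind it is free. Descending.

Request:
apply_moves --deltas '[{"claw": 1, "delta_pos": [0, 0, 4], "yaw": 0}, {"claw": 1, "delta_pos": [0, 0, 4], "yaw": 0}, {"claw": 1, "delta_pos": [0, 0, 4], "yaw": 0}, {"claw": 1, "delta_pos": [0, 0, 3], "yaw": 0}, {"claw": 1, "delta_pos": [0, 0, 1.5], "yaw": 0}, {"claw": 1, "delta_pos": [0, -0.5, 0], "yaw": 0}, {"claw": 1, "delta_pos": [0, -0.5, 0], "yaw": 0}]'

```text
clock: 9.55
eef_pos: [682.0, -112.1, 295.1]
tcp_rot: [3.142, -0.002, -0.1]
contact_force: [-0.4, -0.5, -0.0]
opening: -0.0
grasp_force: 0.0
```

Request:
apply_moves --deltas '[{"claw": 1, "delta_pos": [0, -0.5, 0], "yaw": 0}, {"claw": 1, "delta_pos": [0, -0.5, 0], "yaw": 0}, {"claw": 1, "delta_pos": [0, -0.5, 0], "yaw": 0}]'

```text
clock: 9.93
eef_pos: [683.2, -98.7, 294.6]
tcp_rot: [3.137, -0.001, -0.099]
contact_force: [-5.5, -20.7, 12.6]
opening: -0.0
grasp_force: 11.1
```

Request:
apply_moves --deltas '[{"claw": 1, "delta_pos": [0, -0.15, -0.3], "yaw": 0}, {"claw": 1, "delta_pos": [0, -0.3, -0.3], "yaw": 0}, {"claw": 1, "delta_pos": [0, -0.3, -0.3], "yaw": 0}]'

```text
clock: 10.3
eef_pos: [684.0, -90.8, 302.8]
tcp_rot: [3.139, -0.001, -0.1]
contact_force: [0.8, -5.2, -2.1]
opening: 0.001
grasp_force: 2.9
```

Request:
apply_moves --deltas '[{"claw": 1, "delta_pos": [0, -0.4, -0.25], "yaw": 0}, {"claw": 1, "delta_pos": [0, -0.4, -0.2], "yaw": 0}, {"claw": 1, "delta_pos": [0, -0.4, -0.15], "yaw": 0}, {"claw": 1, "delta_pos": [0, -0.4, -0.15], "yaw": 0}, {"claw": 1, "delta_pos": [0, -0.4, -0.1], "yaw": 0}, {"claw": 1, "delta_pos": [0, -0.4, -0.1], "yaw": 0}, {"claw": 1, "delta_pos": [0, -0.4, 0], "yaw": 0}, {"claw": 1, "delta_pos": [0, -0.4, 0], "yaw": 0}]'

```text
clock: 11.3
eef_pos: [687.4, -58.3, 312.8]
tcp_rot: [3.141, -0.002, -0.1]
contact_force: [0.2, -3.7, 4.4]
opening: 0.002
grasp_force: 2.0
```

Request:
apply_moves --deltas '[{"claw": 1, "delta_pos": [0, -0.4, 0], "yaw": 0}, {"claw": 1, "delta_pos": [0, -0.4, 0], "yaw": 0}, {"claw": 1, "delta_pos": [0, -0.4, 0], "yaw": 0}, {"claw": 1, "delta_pos": [0, -0.4, 0.1], "yaw": 0}, {"claw": 1, "delta_pos": [0, -0.4, 0.1], "yaw": 0}, {"claw": 1, "delta_pos": [0, -0.4, 0.2], "yaw": 0}, {"claw": 1, "delta_pos": [0, -0.4, 0.2], "yaw": 0}, {"claw": 1, "delta_pos": [0, -0.4, 0.2], "yaw": 0}]'

```text
clock: 12.3
eef_pos: [690.1, -25.8, 303.5]
tcp_rot: [-3.141, 0.001, -0.1]
contact_force: [0.4, -0.2, 0.3]
opening: -0.003
grasp_force: 0.3
```

Contact is lost, so the case is falling on its own. Backing off rearwards, waiting, then rising clear.

Request:
apply_moves --deltas '[{"claw": 1, "delta_pos": [0, 0, 0], "yaw": 0}, {"claw": 1, "delta_pos": [0, 1.5, 0], "yaw": 0}, {"claw": 1, "delta_pos": [0, 2, 0], "yaw": 0}, {"claw": 1, "delta_pos": [0, 0, -3], "yaw": 0}, {"claw": 1, "delta_pos": [0, 0, -4], "yaw": 0}, {"claw": 1, "delta_pos": [0, 0, -4], "yaw": 0}, {"claw": 1, "delta_pos": [0, 0, -4], "yaw": 0}, {"claw": 1, "delta_pos": [0, 0, 0], "yaw": 0}]'

```text
clock: 13.3
eef_pos: [687.2, -62.7, 458.1]
tcp_rot: [3.141, -0.007, -0.101]
contact_force: [0.3, 0.3, -0.5]
opening: 0.001
grasp_force: 0.0
```

Request:
apply_moves --deltas '[{"claw": 1, "delta_pos": [0, 4, 0], "yaw": 0}, {"claw": 1, "delta_pos": [0, 4, 0], "yaw": 0}, {"claw": 1, "delta_pos": [0, 4, 0], "yaw": 0}, {"claw": 1, "delta_pos": [0, 4, 0], "yaw": 0}, {"claw": 1, "delta_pos": [0, 4, 0], "yaw": 0}, {"claw": 1, "delta_pos": [0, 0, 0], "yaw": 0}, {"claw": 1, "delta_pos": [0, 0, 0], "yaw": 0}, {"claw": 1, "delta_pos": [0, 0, 0], "yaw": 0}]'

```text
clock: 14.3
eef_pos: [666.7, -259.3, 453.5]
tcp_rot: [-3.141, 0.001, -0.1]
contact_force: [0.4, 0.1, 0.6]
opening: -0.003
grasp_force: 0.0
```

```bash
python3 - <<'E'
from rig import r
import cv2,numpy as np
print(r.sense()["eef_pos"])
a=r.grab_frame("scene")["img"];b=r.grab_frame("top")["img"]
cv2.imwrite("pics/end.png",np.vstack([cv2.resize(a[100:340,150:470],None,fx=1.2,fy=1.2),cv2.resize(b[80:320,190:510],None,fx=1.2,fy=1.2)]))
E
```

```text
[ 666.7337841  -259.26971924  453.53120067]
```

View pics/end.png

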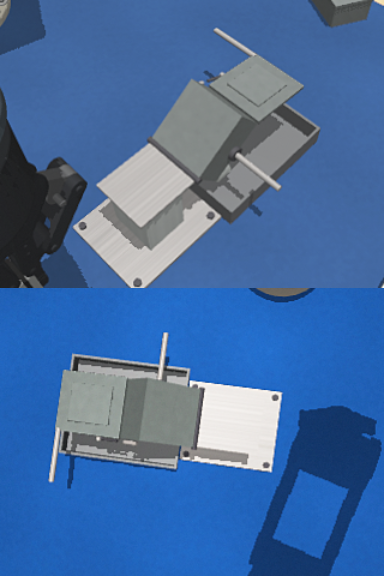

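The case is tipped over the tray with the lid still back, but the standoffs are hidden beneath it. Moving to the robot side to look underneath with the wrist camera.

Request:
apply_moves --deltas '[{"claw": 1, "delta_pos": [-3.36, -3.8, 0], "yaw": 0}, {"claw": 1, "delta_pos": [-3.36, -3.8, 0], "yaw": 0}, {"claw": 1, "delta_pos": [-3.36, -3.8, 0], "yaw": 0}, {"claw": 1, "delta_pos": [-3.36, -3.8, 0], "yaw": 0}, {"claw": 1, "delta_pos": [-3.36, -3.8, 0], "yaw": 0}, {"claw": 1, "delta_pos": [-3.36, -3.8, 0], "yaw": 0}, {"claw": 1, "delta_pos": [-3.36, -3.8, 0], "yaw": 0}, {"claw": 1, "delta_pos": [-3.36, -3.8, 0], "yaw": 0}]'

```text
clock: 15.4
eef_pos: [428.3, 70.9, 454.2]
tcp_rot: [-3.141, -0.001, -0.1]
contact_force: [0.6, 1.0, 1.0]
opening: -0.003
grasp_force: 0.0
```

Request:
apply_moves --deltas '[{"claw": 1, "delta_pos": [-4, 0, 2], "yaw": 0}, {"claw": 1, "delta_pos": [-2, 0, 3], "yaw": 0}, {"claw": 1, "delta_pos": [0, 0, 3], "yaw": 0}, {"claw": 1, "delta_pos": [0, 0, 3], "yaw": 0}, {"claw": 1, "delta_pos": [0, 0, 3], "yaw": 0}, {"claw": 1, "delta_pos": [0, 0, 0], "yaw": 0}]'

```text
clock: 16.15
eef_pos: [369.0, 75.6, 312.7]
tcp_rot: [3.141, 0.004, -0.099]
contact_force: [-0.3, 0.2, 0.4]
opening: 0.004
grasp_force: 0.0
```

```bash
python3 - <<'E'
from rig import r
from h import *
f=r.grab_frame("wrist");cv2.imwrite("pics/w3.png",f["img"])
b=r.grab_frame("top");cv2.imwrite("pics/top3.png",cv2.resize(b["img"][110:250,220:360],None,fx=4,fy=4))
W=plane(b,[(327.5,119)],91)[0];th=1.4702;M=np.array([[np.cos(th),-np.sin(th)],[np.sin(th),np.cos(th)]])
print("case pin tip stand (want 63,-118):",(W[:2]-[589.06,-27.48])@M)
E
```

```text
case pin tip stand (want 63,-118): [  62.85456819 -116.9074363 ]
```

View pics/w3.png

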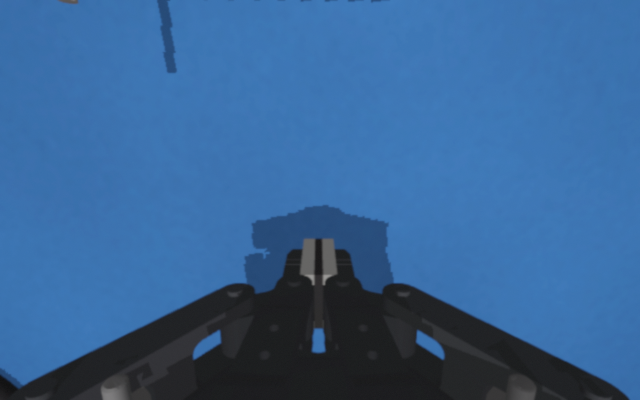

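View pics/top3.png

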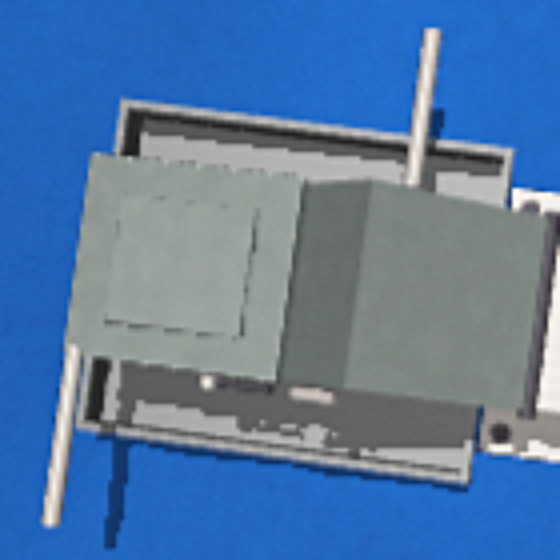

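The case pin tip measures at the fully tipped place. In the top crop, bright pieces at (207,381) and (310,394) look like the standoffs peeking out in the tray. Checking their height with depth.

```bash
python3 - <<'E'
from rig import r
from h import *
th=1.4702;M=np.array([[np.cos(th),-np.sin(th)],[np.sin(th),np.cos(th)]])
for n in("top","scene"):
    f=r.grab_frame(n);Z=f["z_map"];v,u=np.mgrid[:400,:640];uv=np.c_[u.ravel(),v.ravel()]
    d=ray(f,uv);Rm=R.from_euler("xyz",f["rotation"]).as_matrix()
    X=np.array(f["eye"])+d*Z.reshape(-1,1)
    S=np.c_[(X[:,:2]-[589.06,-27.48])@M,X[:,2]]
    m=(Z.ravel()>0)&(S[:,0]>32)&(S[:,0]<202)&(abs(S[:,1])<70)&(S[:,2]>8)&(S[:,2]<45)
    k,l,st,c=cv2.connectedComponentsWithStats(m.reshape(400,640).astype(np.uint8))
    for i in range(1,k):
        if st[i,4]>3:
            q=S[(l==i).ravel()];print(n,c[i].round(),st[i,4],q.min(0).round(),q.max(0).round(),f["img"].reshape(-1,3)[(l==i).ravel()].mean(0).round())
E
```

```text
scene [336. 244.] 58 [ 52. -29.   9.] [ 77. -23.  22.] [131. 133. 130.]
```

```bash
python3 - <<'E'
from rig import r
from h import *
th=1.4702;M=np.array([[np.cos(th),-np.sin(th)],[np.sin(th),np.cos(th)]])
f=r.grab_frame("scene");cv2.imwrite("pics/s4.png",cv2.resize(f["img"][150:290,280:430],None,fx=4,fy=4,interpolation=cv2.INTER_CUBIC))
f=r.grab_frame("top");Rm=0
for u,v in [(297,208),(272,205),(280,206),(300,215)]:
    X=np.array(f["eye"])+ray(f,[(u,v)])[0]*f["z_map"][v,u];print(u,v,f["img"][v,u],(X[:2]-[589.06,-27.48])@M,X[2])
E
```

```text
297 208 [194 198 207] [90.61269718 44.3127001 ] 132.81277698588474
272 205 [222 229 235] [136.67200597  45.12395888] 111.21709782104358
280 206 [87 78 82] [121.84303324  44.95636388] 116.59316085583987
300 215 [95 93 93] [99.37193509 59.56690005] 4.935991378059839
```

View pics/s4.png

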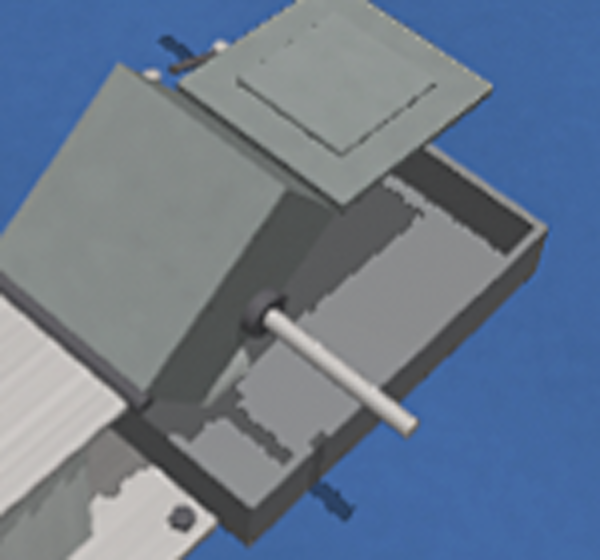

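Those left-hand bits are lid-spring parts at z 110–130. One standoff is confirmed in the tray, peeking at crop (225,375). The other is hidden, so I'll look under the lid from the right-hand side.

Request:
apply_moves --deltas '[{"claw": 1, "delta_pos": [0, 0, -4.8], "yaw": 0}, {"claw": 1, "delta_pos": [0, 0, -4.8], "yaw": 0}, {"claw": 1, "delta_pos": [0, 0, -4.6], "yaw": 0}, {"claw": 1, "delta_pos": [5, 0, 0], "yaw": 0}, {"claw": 1, "delta_pos": [5, 0, 0], "yaw": 0}, {"claw": 1, "delta_pos": [5, 0, 0], "yaw": 0}, {"claw": 1, "delta_pos": [5, 0, 0], "yaw": 0}, {"claw": 1, "delta_pos": [5, 0, 0], "yaw": 0}]'

```text
clock: 17.45
eef_pos: [620.3, 50.1, 456.7]
tcp_rot: [-3.141, -0.001, -0.1]
contact_force: [0.8, 0.5, 0.7]
opening: 0.003
grasp_force: 0.0
```

Request:
apply_moves --deltas '[{"claw": 1, "delta_pos": [5, 0, 0], "yaw": 0}, {"claw": 1, "delta_pos": [5, 0, 0], "yaw": 0}, {"claw": 1, "delta_pos": [5, 0, 0], "yaw": 0}, {"claw": 1, "delta_pos": [0, 0, 0], "yaw": -0.17}, {"claw": 1, "delta_pos": [0, 0, 0], "yaw": -0.17}, {"claw": 1, "delta_pos": [0, 0, 0], "yaw": -0.17}, {"claw": 1, "delta_pos": [0, 0, 0], "yaw": -0.17}, {"claw": 1, "delta_pos": [0, 0, 0], "yaw": -0.17}]'

```text
clock: 18.45
eef_pos: [767.9, 35.3, 456.7]
tcp_rot: [3.141, -0.001, 0.755]
contact_force: [-0.6, 0.5, -0.4]
opening: -0.001
grasp_force: 0.0
```

Request:
apply_moves --deltas '[{"claw": 1, "delta_pos": [0, 0, 0], "yaw": -0.17}, {"claw": 1, "delta_pos": [0, 0, 0], "yaw": -0.17}, {"claw": 1, "delta_pos": [0, 0, 0], "yaw": -0.17}, {"claw": 1, "delta_pos": [0, 0, 0], "yaw": -0.17}, {"claw": 1, "delta_pos": [0, 0, 4.5], "yaw": 0}, {"claw": 1, "delta_pos": [0, 0, 4.5], "yaw": 0}, {"claw": 1, "delta_pos": [0, 0, 4.5], "yaw": 0}, {"claw": 1, "delta_pos": [0, 0, 3.5], "yaw": 0}]'

```text
clock: 19.45
eef_pos: [767.6, 35.3, 284.6]
tcp_rot: [-3.141, 0.0, 1.43]
contact_force: [0.2, -0.6, 0.5]
opening: 0.006
grasp_force: 0.0
```

```bash
python3 - <<'E'
from rig import r
from h import *
th=1.4702;M=np.array([[np.cos(th),-np.sin(th)],[np.sin(th),np.cos(th)]])
s=r.sense();print(s["clock"],s["eef_pos"],s["tcp_rot"])
f=r.grab_frame("wrist");cv2.imwrite("pics/w5.png",f["img"])
A=np.eye(4);A[:3,:3]=R.from_euler("xyz",s["tcp_rot"]).as_matrix();A[:3,3]=s["eef_pos"]
W=A@f["T_tool_cam"];f["eye"]=W[:3,3];f["rotation"]=R.from_matrix(W[:3,:3]).as_euler("xyz")
Z=f["z_map"];v,u=np.mgrid[:400,:640]
X=f["eye"]+ray(f,np.c_[u.ravel(),v.ravel()])*Z.reshape(-1,1)
S=np.c_[(X[:,:2]-[589.06,-27.48])@M,X[:,2]]
m=(Z.ravel()>0)&(S[:,0]>32)&(S[:,0]<202)&(abs(S[:,1])<70)&(S[:,2]>9)&(S[:,2]<50)
k,l,st,c=cv2.connectedComponentsWithStats(m.reshape(400,640).astype(np.uint8))
for i in range(1,k):
    if st[i,4]>20:
        q=S[(l==i).ravel()];print(c[i].round(),st[i,4],q.min(0).round(),q.max(0).round())
E
```

```text
19.45 [767.64462696  35.30168033 284.58136773] [-3.14082355e+00  1.16531490e-04  1.42972558e+00]
[121. 226.] 1078 [ 54. -31.   9.] [ 80. -10.  26.]
[ 77. 229.] 1046 [52.  4.  9.] [77. 24. 25.]
```

View pics/w5.png

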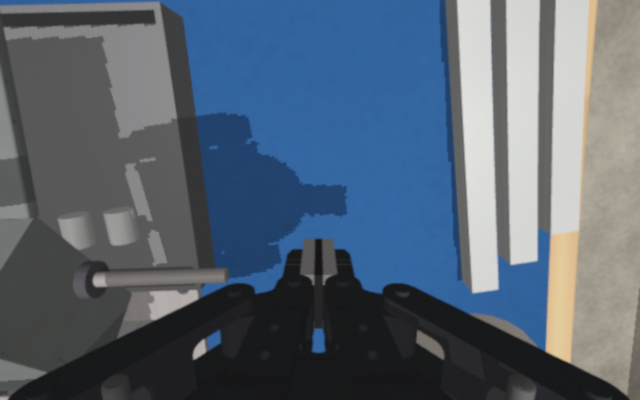

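Both standoffs lie on the tray floor at (121,226) and (77,229), stand (67,-20) and (65,14), with tops at about 25 mm. The robot is touching nothing, so I'm handing in.

```bash
python3 -c "
from rig import r
print(r.sign_off())"
```

```text
the job is handed in; nothing more can be done
None
```

The job is handed in at about 19.5 s: the lid was swung fully back first, then the case was tipped right forward by its side pin, and both standoffs are in the tray with the robot clear of everything.

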